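# Heft two bushings and present the steel one

## Task

Two look-alike sleeve bushings stand in the wooden rack, one steel and one aluminium: lift them out in turn to feel which is heavier, and whenever you set one down, lower it upright into its nest in the rack without dropping it, so that the lighter one ends up there. Finish holding the heavier one in the gripper, still and upright over the middle of the steel bench block to the right of the rack, with about 6 cm of air under it (not touching the block), ready to be stamped; do not let it go. Leave the block and the other things on the bench where they are.

Things in the scene. Friction and masses are not known exactly. Their poses are not given: they have to be found in the camera images.
- bushing_p: Bare-metal sleeve bushing, a straight round tube standing on end: 38 mm outside diameter, 20 mm bore, 55 mm tall. Origin: centre of its lower end; its z axis is the bore axis, up. The two bushings look exactly alike; they stand in the two nests in either order, and only their weight tells them apart. One (steel) weighs 0.37 to 0.51 kg, the other (aluminium) 0.12 to 0.18 kg.
- bushing_q: Bare-metal sleeve bushing, a straight round tube standing on end: 38 mm outside diameter, 20 mm bore, 55 mm tall. Origin: centre of its lower end; its z axis is the bore axis, up. The two bushings look exactly alike; they stand in the two nests in either order, and only their weight tells them apart. One (steel) weighs 0.37 to 0.51 kg, the other (aluminium) 0.12 to 0.18 kg.
- rack: Hardwood rack screwed to the bench, 74 x 190 x 22 mm (x, y, z), with two round nests 110 mm apart along its y axis. Origin: centre of its underside, z up.
- nest_left (a point): Centre of the floor of the nest at the rack's +y end: 45 mm diameter, 8 mm deep, floor 14 mm above the bench, z up. A seated bushing's origin is at this point (3 mm play all round).
- nest_right (a point): The same for the nest at the rack's -y end.
- steel_block: Square polished steel bench block, 70 x 70 x 22 mm, 0.8 kg, lying loose on the bench to the right of the rack. Origin: centre of its underside, z up; its top is at z = 22 mm.
- caliper: Bystander: vernier caliper 56 x 184 x 8 mm lying on the bench nearer the robot than the rack; origin at the centre of its underside.
- eye_loupe: Bystander: black eye loupe, 33 mm across, 35 mm tall, far side of the bench; origin at the centre of its underside.
- note_block: Bystander: yellow note pad 77 x 84 x 12 mm lying in the long black open bin to the right beyond the block; origin at the centre of its underside.
- pliers: Bystander: pliers with red handles, 44 x 151 x 10 mm, lying beyond the block; origin at the centre of its underside.

How it is judged (in metres and radians):
On the way, in this order (a step that is already met when the one before it is completed fails the run):
1. the lighter bushing has been lifted by the fingers, its lower end at least 20 mm above the rack's top, while the heavier stands in the rack (it presses on it with over 2.7 N, the lighter with less) (((height (world z) of bushing_p above 0.042 m and contact force between the fingers and bushing_p above 0.5 N and contact force between bushing_q and rack above 2.7 N) or (height (world z) of bushing_q above 0.042 m and contact force between the fingers and bushing_q above 0.5 N and contact force between bushing_p and rack above 2.7 N))), for 0.2 s.
2. the lighter bushing stands in a nest of the rack again, upright and let go ((((horizontal distance between bushing_p and nest_left below 0.007 m or horizontal distance between bushing_p and nest_right below 0.007 m) and z of bushing_p in the frame of rack below 0.018 m and angle between bushing_p's own z axis and vertical below 0.1 rad and contact force between the fingers and bushing_p below 0.1 N and linear speed of bushing_p below 0.02 m/s and contact force between bushing_p and rack below 2.7 N) or ((horizontal distance between bushing_q and nest_left below 0.007 m or horizontal distance between bushing_q and nest_right below 0.007 m) and z of bushing_q in the frame of rack below 0.018 m and angle between bushing_q's own z axis and vertical below 0.1 rad and contact force between the fingers and bushing_q below 0.1 N and linear speed of bushing_q below 0.02 m/s and contact force between bushing_q and rack below 2.7 N))), for 0.2 s.
At the end, for the whole second after the job is handed in: Heavier bushing held by the fingers alone, still, upright (0.2 rad), within 25 mm of the block's middle, lower end 15 to 120 mm above the block. Lighter one let go, upright on a nest floor (within 7 mm of its centre). Block flat, moved under 30 mm ((((horizontal distance between bushing_p and nest_left below 0.007 m or horizontal distance between bushing_p and nest_right below 0.007 m) and z of bushing_p in the frame of rack below 0.018 m and angle between bushing_p's own z axis and vertical below 0.1 rad and contact force between each of the fingers, bushing_q and bushing_p below 0.1 N and linear speed of bushing_p below 0.02 m/s and contact force between bushing_p and rack below 2.7 N and horizontal distance between bushing_q and steel_block below 0.025 m and z of bushing_q in the frame of steel_block between 0.037 and 0.142 m and angle between bushing_q's own z axis and vertical below 0.2 rad and contact force between the fingers and bushing_q above 1 N and linear speed of bushing_q below 0.03 m/s and contact force between bushing_q and steel_block below 0.1 N and contact force between bushing_q and rack below 0.1 N) or ((horizontal distance between bushing_q and nest_left below 0.007 m or horizontal distance between bushing_q and nest_right below 0.007 m) and z of bushing_q in the frame of rack below 0.018 m and angle between bushing_q's own z axis and vertical below 0.1 rad and contact force between each of the fingers, bushing_p and bushing_q below 0.1 N and linear speed of bushing_q below 0.02 m/s and contact force between bushing_q and rack below 2.7 N and horizontal distance between bushing_p and steel_block below 0.025 m and z of bushing_p in the frame of steel_block between 0.037 and 0.142 m and angle between bushing_p's own z axis and vertical below 0.2 rad and contact force between the fingers and bushing_p above 1 N and linear speed of bushing_p below 0.03 m/s and contact force between bushing_p and steel_block below 0.1 N and contact force between bushing_p and rack below 0.1 N)) and angle between steel_block's own z axis and vertical below 0.05 rad and distance of steel_block from where it was at the start of the episode below 0.03 m); the arm keeps its last pose, push and grip.
It fails at once if a bushing is dropped (moves faster than 0.45 m/s while no finger touches it) ((linear speed of bushing_p above 0.45 m/s and contact force between the fingers and bushing_p below 0.05 N) or (linear speed of bushing_q above 0.45 m/s and contact force between the fingers and bushing_q below 0.05 N)).
It fails at once if a bystander is moved by more than 30 mm (distance of any of caliper, eye_loupe, note_block, pliers from where it was at the start of the episode above 0.03 m).
It also fails if it takes over 62 s, if anything falls off the work surface, if the arm or the gripper's body presses on something with over 40 N, if the wrist force passes 120 N, or if a joint passes its speed limit or range.

## Robot

A 6-joint arm with a two-finger parallel gripper is mounted at the origin on a cart in front of the work surface, level with it; the furniture and walls round the work are solid. World frame = base frame: x ahead of the robot, y to its left, z up, the work surface at z = 0. Lengths are in m, angles in degrees, forces in N, time in s.
With the tool pointing down it reaches from about 0.25 to 0.725 m from the base axis. Payload 9.7 kg.
Tool frame: the origin (TCP) lies between the finger pads; the fingertips stand 25 mm ahead of it and the grasp point (between the pads) lies 6 mm ahead of it; z points along the fingers, y is the line along which they close (so a half turn about z gives the same grasp; the last joint's range is limited). The gripper opens to 85 mm and grips with 20 to 120 N. Pads are 22 mm wide; open, the fingers measure 114 mm over their backs; the gripper's body (76 mm by 85 mm) begins 54 mm behind the grasp point. The pads swing forward as they close: fully open they stand 13 mm farther back than shut.
Start: joints at [66.75, 4.979, 10.078, 95.1, 0, 90], TCP at [0.217, 0.505, 0.256] pointing down, gripper open.
Joint ranges: [-179.16, 179.16], [-48.56, 103.87], [-65.8, 70.77], [-126.05, 130.52], [-82.76, 87.17], [-180, 180]. Speed limits (degrees/s): [127.2, 127.2, 147.25, 180, 180, 180].

## Interface

Orientations are given as [roll, pitch, yaw] about the fixed x, y, z axes, in that order (R = Rz(yaw) Ry(pitch) Rx(roll)).
In Python, from workcell import bot gives the robot as it stands.
- The arm moves only by the tool nudge_tcp, called as name(argument=value, ...) on one line, values as JSON. Schema: {"type":"object","properties":{"steps":{"type":"object","properties":{"sx":{"type":"array","items":{"type":"number"},"minItems":1,"maxItems":5},"sy":{"type":"array","items":{"type":"number"},"minItems":1,"maxItems":5},"sz":{"type":"array","items":{"type":"number"},"minItems":1,"maxItems":5},"yaw":{"type":"array","items":{"type":"number"},"minItems":1,"maxItems":5},"finger_gap":{"type":"array","items":{"type":"number"},"minItems":1,"maxItems":5}},"additionalProperties":false,"required":["sx","sy","sz","yaw","finger_gap"]},"grip_n":{"type":"number"},"only":{"type":"string"},"quiet":{"type":"boolean"},"lines":{"type":"string"}},"required":["steps"],"additionalProperties":false}. steps is an object with one list for each field, all of the same length, 1 to 5, a row being the entries at one place: sx, sy, sz (the shift in units of 25 mm), yaw (a turn about the tool's z in units of 5 degrees), finger_gap (the finger opening in m); each row is the pose to reach, as a shift and turn from the pose commanded when the call began, along the tool's axes at that moment; what a row does not reach only later rows make up. A row lasts 1/12 s, in which the tool goes at most 0.0417 m and 7.16 degrees, less where a joint would pass 70% of its speed; a pose out of reach is approached as far as the arm can. The fingers move at their own pace and stop on an object; grip_n is the grip in N (left out, the last holds). Time passes only in rows, so rows that do not move let the fingers close. The tool returns the time, the measured TCP pose, the force, the opening and the grip force at its end. only (a regular expression) keeps the lines of the reply that match it, lines (a string "A,B") keeps lines A to B, and quiet returns only ok. Input that does not fit is refused with a message, and nothing moves.
- bot.get_obs(): the state, without advancing time (a new reading comes with each control period).
- bot.camera(name): name is "scene" or "top" or "wrist"; returns the picture (384x512x3 uint8, blue, green, red); there is no depth.
- bot.camera_info(name): a dict with "mtx" (3x3 intrinsics, pixels), "k1" (the pictures are not rectified: a ray, as slopes to the right and down, at radius r is drawn at 1 + k1 r^2 times it, then the intrinsics apply), "extrinsics" (4x4, takes a point from camera to world coordinates). Camera axes: x right, y down, z forward; pixel columns grow to the right and rows downward; lengths in m; the calibration is good to about 2 mm. A picture is of the moment at which its call begins: read the wrist's pose just before it. camera_info takes no time and is no camera call; for the wrist camera it gives the pose at the moment of the call.
- bot.job_done(): hands the job in; it is judged then, once.
The state is a dict: "time": time; "q": joint angles; "qd": joint speeds; "joint_efforts": joint torques, N m; "ee_pos": TCP position; "tcp_rot": TCP orientation; "wrist_force": force on the tool from outside, world axes, zero at the start; "torque": the same for the moment, N m; "opening": finger opening in m; "grasp_force": force on a finger pad.
Only numpy, scipy, OpenCV 4.12 (cv2) and the standard library are available. Lean on these libraries where they do the work, as an engineer would, in place of code of your own. Each camera call takes 0.05 s, during which the arm holds its last target. There are 200 camera calls.

## Working session

There is one attempt and no reset: what is moved stays moved. The work goes in short steps, Python scripts to look and compute and a tool call to move; the robot and the scene stay as the last step left them, time stands still between calls to the robot, and variables do not carry over. Pictures are saved under pics/ and viewed, at most 10 in all, crops included, and the job is handed in when it is done.

```bash
ls; mkdir -p pics
```

Run:
```python
from workcell import bot
import cv2
for n in("scene","top"):
    cv2.imwrite(f"pics/{n}0.png",bot.camera(n)); c=bot.camera_info(n); print(n,c)
o=bot.get_obs();print(o)
```

```text
pics
workcell.py
scene {'mtx': array([[362.33724444,   0.        , 259.57388392],
       [  0.        , 362.33724444, 185.6108782 ],
       [  0.        ,   0.        ,   1.        ]]), 'k1': -0.0032499171443254233, 'extrinsics': array([[ 0.89459209, -0.26870345,  0.35707625,  0.26496805],
       [-0.44684832, -0.52781277,  0.7223159 , -0.63509956],
       [-0.00561937, -0.80573701, -0.59224681,  0.55017582],
       [ 0.        ,  0.        ,  0.        ,  1.        ]])}
top {'mtx': array([[420.9301442 ,   0.        , 252.9432569 ],
       [  0.        , 420.9301442 , 190.14169442],
       [  0.        ,   0.        ,   1.        ]]), 'k1': 0.03230146676367115, 'extrinsics': array([[-0.01065597, -0.99806605,  0.06124224,  0.49576945],
       [-0.99993921,  0.01046249, -0.00347908, -0.02787865],
       [ 0.0028316 , -0.06127559, -0.99811687,  0.98748391],
       [ 0.        ,  0.        ,  0.        ,  1.        ]])}
{'time': 0.1, 'q': array([ 6.67489385e+01,  5.00757408e+00,  1.00383471e+01,  9.50991259e+01,
       -8.93558052e-05,  8.99987187e+01]), 'qd': array([-0.0425078 , -0.02553206,  0.09015315, -0.10415938,  0.02726442,
        0.04780184]), 'joint_efforts': array([-1.42506957e-03, -5.21557581e+01,  4.65655482e+01,  1.60140346e-02,
       -5.86264264e-05,  1.13817830e-06]), 'ee_pos': array([0.21704896, 0.5051683 , 0.25565174]), 'tcp_rot': array([-1.79931647e+02,  8.78272037e-05,  1.56750220e+02]), 'wrist_force': array([-0.38171035, -0.02637579,  1.0117356 ]), 'torque': array([ 0.02998876, -0.03376247, -0.02185396]), 'grasp_force': 0.0, 'opening': 0.08533741573164744}
```

View pics/scene0.png

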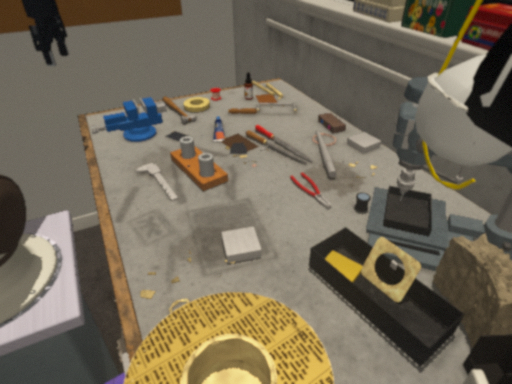

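View pics/top0.png

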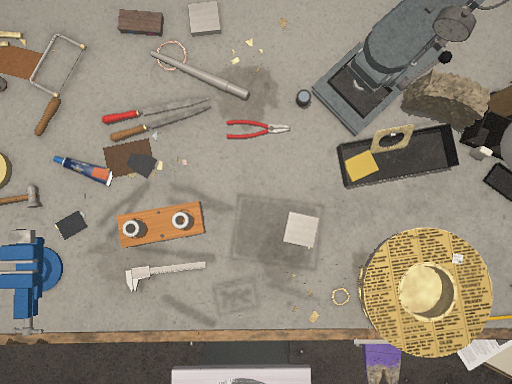

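Scene: rack with bushings at about (187,146) and (206,163), block at (241,243). Top: bushings at (131,229) and (180,220), block at (301,229), rack tilted about 8° in the picture. I'll enlarge these.

Run:
```python
import cv2,numpy as np
s=cv2.imread("pics/scene0.png");t=cv2.imread("pics/top0.png")
a=cv2.resize(t[190:260,108:213],None,fx=7,fy=7,interpolation=cv2.INTER_NEAREST)[:,:735]
b=cv2.resize(s[130:195,165:235],None,fx=5,fy=5,interpolation=cv2.INTER_NEAREST)[:300]
a=cv2.resize(t[195:250,113:213],None,fx=5,fy=5,interpolation=cv2.INTER_NEAREST)
im=np.zeros((600,800,3),np.uint8);im[:275,:500]=a;im[275:275+300,:350]=b
c=cv2.resize(t[205:255,275:330],None,fx=5,fy=5,interpolation=cv2.INTER_NEAREST);im[:250,510:785]=c
d=cv2.resize(s[222:267,215:267],None,fx=5,fy=5,interpolation=cv2.INTER_NEAREST);im[275:500,400:660]=d
cv2.imwrite("pics/m1.png",im)
```

```text
(no output)
```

View pics/m1.png

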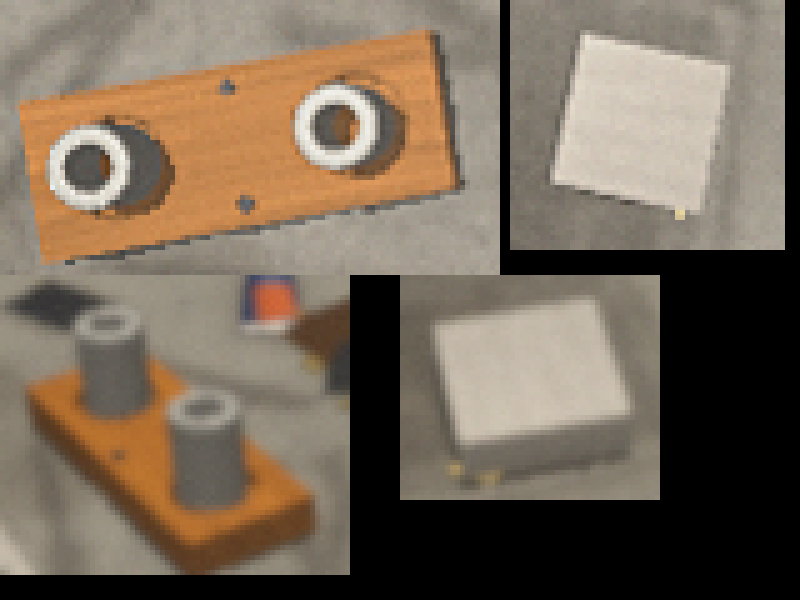

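The montage shows bright top rings (top view ~(130.6,228) and (180,220); scene ~(187,139.6) and (206,156.6)), the rack outline and the block top. Next I triangulate.

Create h.py:
```python
import cv2,numpy as np
def ray(c,p):
    m=c["mtx"];d=np.array([(p[0]-m[0,2])/m[0,0],(p[1]-m[1,2])/m[1,1]]);u=d.copy()
    for _ in range(5):u=d/(1+c["k1"]*(u@u))
    E=c["extrinsics"];v=E[:3,:3]@np.array([*u,1]);return E[:3,3],v/np.linalg.norm(v)
def plane(c,p,z):
    o,v=ray(c,p);return o+v*(z-o[2])/v[2]
def tri(rs):
    A=sum(np.eye(3)-np.outer(v,v) for o,v in rs);b=sum((np.eye(3)-np.outer(v,v))@o for o,v in rs)
    x=np.linalg.solve(A,b);return x,[np.linalg.norm(np.cross(v,x-o)) for o,v in rs]
def blobs(mask,roi,amin):
    x0,y0,x1,y1=roi;m=np.zeros_like(mask);m[y0:y1,x0:x1]=mask[y0:y1,x0:x1]
    return [c for c in cv2.findContours(m,cv2.RETR_EXTERNAL,cv2.CHAIN_APPROX_NONE)[0] if cv2.contourArea(c)>amin]
```

Run:
```python
from h import *
from workcell import bot
s=cv2.imread("pics/scene0.png");t=cv2.imread("pics/top0.png");S=bot.camera_info("scene");T=bot.camera_info("top")
R={}
for roi in [(117,210,145,245),(166,205,196,240)]:
    g=(t.min(2)>150).astype(np.uint8)*255
    for c in blobs(g,roi,60):
        (x,y),ax,an=cv2.fitEllipse(c);print("top",x,y,ax);R.setdefault('t',[]).append((x,y))
for roi in [(175,130,200,150),(195,148,220,165)]:
    print("max",s[roi[1]:roi[3],roi[0]:roi[2]].min(2).max())
    sub=s[roi[1]:roi[3],roi[0]:roi[2]].astype(int)
    for th in(112,122):
        g=((s.min(2)>th)).astype(np.uint8)*255
        for c in blobs(g,roi,25):
            print("sc",th,cv2.fitEllipse(c),cv2.contourArea(c))
sc=[(187,139.6),(206,156.6)]
for a,b in zip(R['t'],sc): print(tri([ray(T,a),ray(S,b)]),plane(T,a,.069),plane(S,b,.069))
hsv=cv2.cvtColor(t,cv2.COLOR_BGR2HSV)
g=cv2.inRange(hsv,(5,110,80),(22,255,255))
for c in blobs(g,(108,190,213,260),800):
    r=cv2.minAreaRect(c);P=np.array([plane(T,p,.022)[:2] for p in cv2.boxPoints(r)]);print("rack",r,P,P.mean(0),np.linalg.norm(np.diff(P,axis=0),axis=1))
g=(t.min(2)>165).astype(np.uint8)*255
for c in blobs(g,(278,205,326,252),400):
    r=cv2.minAreaRect(c);P=np.array([plane(T,p,.022)[:2] for p in cv2.boxPoints(r)]);print("block",r,P,P.mean(0),np.linalg.norm(np.diff(P,axis=0),axis=1))
b=np.array([[435,323],[597,297],[633,411],[458,443]])
q=np.array([215,222])+(b-[400,275])/5
print("block scene",np.mean([plane(S,p,.022) for p in q],0))
bt=np.array([[583,33],[729,66],[702,213],[551,183]]);qt=np.array([275,205])+(bt-[510,0])/5
# order scene corners to match top: top-left of scene etc.
for i in range(4):
    print(i,min(((tri([ray(T,qt[j]),ray(S,q[i])])) for j in range(4)),key=lambda k:k[1][0]))
```

```text
top 130.26077270507812 228.053466796875 (15.395515441894531, 16.012584686279297)
top 179.57139587402344 219.82403564453125 (15.482100486755371, 15.891192436218262)
max 151
sc 112 ((186.7415008544922, 138.15289306640625), (19.185497283935547, 28.44373893737793), 83.53984069824219) 233.5
sc 122 ((190.25430297851562, 136.360595703125), (14.848334312438965, 24.95547866821289), 102.78010559082031) 186.5
max 150
sc 112 ((208.83070373535156, 157.44480895996094), (9.094307899475098, 22.522741317749023), 108.7699966430664) 119.0
sc 112 ((214.1167755126953, 149.31698608398438), (3.0476832389831543, 18.845481872558594), 94.37186431884766) 29.5
sc 122 ((205.51707458496094, 156.24758911132812), (7.261317729949951, 13.10390567779541), 84.78923034667969) 72.0
(array([0.47377865, 0.23593539, 0.06608344]), [np.float64(0.0012626173535441553), np.float64(0.0012626173535439861)]) [0.47264743 0.23550245 0.069     ] [0.47365649 0.23008407 0.069     ]
(array([0.49031876, 0.12920999, 0.06568802]), [np.float64(0.0012353348807792426), np.float64(0.0012353348807793466)]) [0.48917379 0.12905153 0.069     ] [0.4
[... 403 characters left out ...]
1623 -0.09853542]
 [ 0.50495537 -0.11304586]
 [ 0.49073258 -0.18054887]
 [ 0.42404254 -0.16574583]] [ 0.46446168 -0.13946899] [0.06839607 0.0689851  0.06831319]
block scene [ 0.4657012  -0.14251438  0.022     ]
0 (array([ 0.43856079, -0.09967922,  0.02136985]), [np.float64(0.001960947881741355), np.float64(0.001960947881741258)])
1 (array([ 0.50665754, -0.11554466,  0.02073828]), [np.float64(0.0019104420215706834), np.float64(0.0019104420215707147)])
2 (array([ 0.49062456, -0.18204688,  0.02084232]), [np.float64(0.0016405462600163415), np.float64(0.001640546260016359)])
3 (array([ 0.42281514, -0.16765046,  0.02179066]), [np.float64(0.00035621482987916283), np.float64(0.0003562148298791949)])
```

The manual's scale: shifts go in units of 25 mm and turns go in units of 5 degrees. Converting my numbers, -0.19 m is -7.6, -0.152 m is -6.08.

nudge_tcp(steps={"sx":[-1.52, -3.04, -4.56, -6.08, -7.6], "sy":[-0.64, -1.32, -1.96, -2.6, -3.28], "sz":[0, 0, 0, 0, 0], "yaw":[0, 0, 0, 0, 0], "finger_gap":[0.085, 0.085, 0.085, 0.085, 0.085]}, grip_n=40)

```text
time: 0.52
ee_pos: [0.3601, 0.3535, 0.256]
tcp_rot: [-180.0, -0.0, 156.8]
wrist_force: [1.0, 2.2, -0.5]
opening: 0.0855
grasp_force: 0.0
```

nudge_tcp(steps={"sx":[-1.52, -3.04, -4.56, -6.04, -6.04], "sy":[-0.64, -1.32, -1.96, -2.6, -2.6], "sz":[0.4, 0.8, 1.2, 1.6, 1.6], "yaw":[0, 0, 0, 0, 0], "finger_gap":[0.085, 0.085, 0.085, 0.085, 0.085]})

```text
time: 0.93
ee_pos: [0.4751, 0.231, 0.2136]
tcp_rot: [-179.8, -0.0, 156.5]
wrist_force: [-0.2, -0.1, -0.6]
opening: 0.0846
grasp_force: 0.0
```

Run:
```python
from h import *
from workcell import bot
import pickle
o=bot.get_obs();print(o['ee_pos'],o['tcp_rot'],o['wrist_force'])
w=bot.camera_info("wrist");im=bot.camera("wrist");cv2.imwrite("pics/w1.png",im);pickle.dump(w,open("w1.p","wb"))
print(w)
for p in[(.4725,.2355,.069),(.489,.128,.069),(.4804,.181,.022)]:
    q=np.linalg.inv(w["extrinsics"])@[*p,1];print(w["mtx"]@(q[:3]/q[2]))
```

```text
[0.47506932 0.23104128 0.21361447] [-1.79816788e+02 -4.19842599e-02  1.56476671e+02] [-0.19449359 -0.08603973 -0.55863577]
{'mtx': array([[335.22477567,   0.        , 251.52037452],
       [  0.        , 335.22477567, 192.41190733],
       [  0.        ,   0.        ,   1.        ]]), 'k1': -0.0002704369264467648, 'extrinsics': array([[ 0.39867897,  0.87438898,  0.27658451,  0.40477427],
       [ 0.91708823, -0.37943537, -0.12238457,  0.26302604],
       [-0.00206578,  0.30244455, -0.95316474,  0.3308473 ],
       [ 0.        ,  0.        ,  0.        ,  1.        ]])}
[254.3557383  180.65146285   1.        ]
[147.60587129 245.33056634   1.        ]
[205.73325348 196.36933084   1.        ]
```

View pics/w1.png

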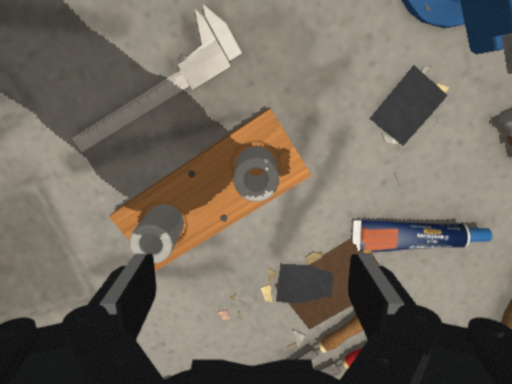

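Wrist view: left ring at about (257,180), right ring at about (151,243), rack between (111,213) and (310,175). I'll fuse this with the top view, from a settled arm.

nudge_tcp(steps={"sx":[0, 0], "sy":[0, 0], "sz":[0, 0], "yaw":[0, 0], "finger_gap":[0.085, 0.085]})

```text
time: 1.15
ee_pos: [0.4719, 0.2362, 0.2165]
tcp_rot: [180.0, -0.0, 156.8]
wrist_force: [-0.4, 0.7, 1.0]
opening: 0.0851
grasp_force: 0.0
```

Run:
```python
from h import *
from workcell import bot
o=bot.get_obs();print(o['ee_pos'],o['tcp_rot'],o['wrist_force'],o['joint_efforts'])
w=bot.camera_info("wrist");im=bot.camera("wrist");T=bot.camera_info("top")
S=bot.camera_info("scene");cv2.imwrite("pics/w2.png",im)
hs=cv2.cvtColor(im,cv2.COLOR_BGR2HSV)
g=cv2.inRange(hs,(0,0,95),(180,70,255))
c=[(257.3,180),(151.5,243)]
for k,(p,tp,sp) in enumerate(zip(c,[(130.26,228.05),(179.57,219.82)],[(187,139.6),(206,156.6)])):
    print(plane(w,p,.069),tri([ray(w,p),ray(T,tp)]),tri([ray(w,p),ray(T,tp),ray(S,sp)]))
m=cv2.inRange(hs,(5,110,40),(22,255,255))
for q in blobs(m,(90,90,330,290),2000):
    r=cv2.minAreaRect(q);print(r);P=np.array([plane(w,p,.022)[:2] for p in cv2.boxPoints(r)]);print(P,P.mean(0))
cr=cv2.resize(im[130:275,105:315],None,fx=3.8,fy=3.8,interpolation=cv2.INTER_CUBIC);cv2.imwrite("pics/w2c.png",cr)
```

```text
[0.47194588 0.2362106  0.21645854] [ 1.79995118e+02 -1.53025509e-02  1.56769010e+02] [-0.36246489  0.68276617  1.01711676] [-1.40033036e+00 -4.75576973e+01  4.65148652e+01 -4.10178874e-02
 -4.55475028e-02 -1.55554869e-02]
[0.47076114 0.24321451 0.069     ] (array([0.47349189, 0.2408972 , 0.05368631]), [np.float64(0.0015610139322211856), np.float64(0.0015610139322210935)]) (array([0.47375185, 0.24014422, 0.06217413]), [np.float64(0.002671896228357976), np.float64(0.002881703478104516), np.float64(0.0026341364687853964)])
[0.48683068 0.13652862 0.069     ] (array([0.48964967, 0.13111446, 0.0585616 ]), [np.float64(0.0006068596220944391), np.float64(0.0006068596220944685)]) (array([0.49023451, 0.13159723, 0.06257386]), [np.float64(0.001892587107561149), np.float64(0.0017992466103369446), np.float64(0.002431700711037743)])
((204.9415740966797, 196.6158447265625), (78.76396942138672, 191.03598022460938), 57.7243537902832)
[[0.45524296 0.08405751]
 [0.42710554 0.2698116 ]
 [0.50087123 0.2830907 ]
 [0.53868918 0.08590274]] [0.48047723 0.18071564]
```

View pics/w2c.png

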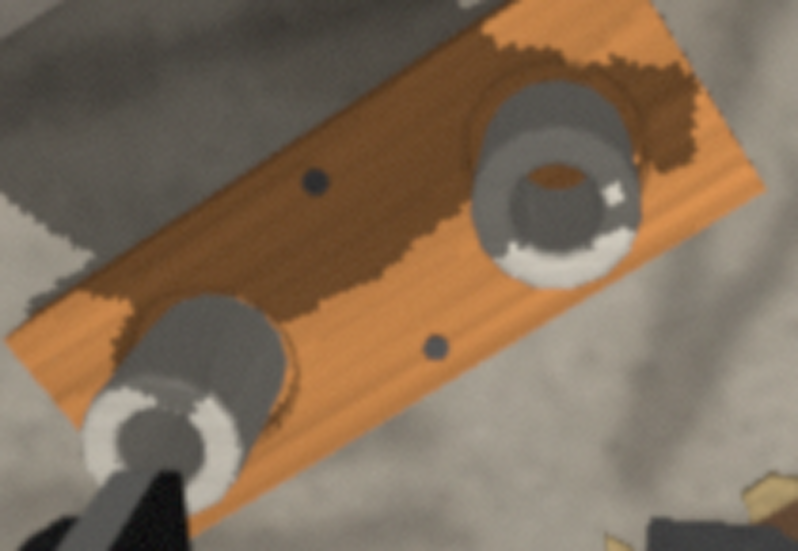

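The settled crop shows the left ring centred at crop (556,208), i.e. pixel (251.3,184.7), and the right ring at crop (162,447), i.e. (147.6,247.6).

Run:
```python
from h import *
from workcell import bot
w=bot.camera_info("wrist");T=bot.camera_info("top");S=bot.camera_info("scene")
for p,tp,sp in zip([(251.3,184.7),(147.6,247.6)],[(130.26,228.05),(179.57,219.82)],[(187,139.6),(206,156.6)]):
    print(plane(w,p,.069),tri([ray(w,p),ray(T,tp)]),tri([ray(w,p),ray(T,tp),ray(S,sp)]))
o=bot.get_obs();print(o['ee_pos'],o['tcp_rot'])
```

```text
[0.47249369 0.23748935 0.069     ] (array([0.47297945, 0.23680554, 0.06559495]), [np.float64(0.0005172192391425462), np.float64(0.0005172192391425828)]) (array([0.47374667, 0.23666299, 0.06538014]), [np.float64(0.0004823970468325298), np.float64(0.0011889791016421241), np.float64(0.0014610027483774664)])
[0.4894929  0.13159092 0.069     ] (array([0.48978931, 0.12985616, 0.06618521]), [np.float64(0.0007024174445920009), np.float64(0.0007024174445920873)]) (array([0.49048809, 0.129525  , 0.06538292]), [np.float64(0.0002944516255185671), np.float64(0.0013391708149103339), np.float64(0.0011593981677809437)])
[0.47181232 0.23659839 0.2166629 ] [1.79975558e+02 3.02677924e-03 1.56823078e+02]
```

To row units: 0.16 m is 6.4, 0.04 m is 1.6.

nudge_tcp(steps={"sx":[-0.04, -0.04, -0.04, -0.04, -0.04], "sy":[0, 0, 0, 0, 0], "sz":[1.6, 3.2, 4.6, 5.8, 6.4], "yaw":[0, 0, 0, 0, 0], "finger_gap":[0.085, 0.085, 0.085, 0.085, 0.085]}, grip_n=40)

```text
time: 1.62
ee_pos: [0.4709, 0.2359, 0.0527]
tcp_rot: [-179.8, -0.2, 156.9]
wrist_force: [-0.8, 0.3, -1.1]
opening: 0.0847
grasp_force: 0.0
```

nudge_tcp(steps={"sx":[0, 0, 0, 0, 0], "sy":[0, 0, 0, 0, 0], "sz":[0, 0, 0, 0, 0], "yaw":[0, 0, 0, 0, 0], "finger_gap":[0.085, 0.085, 0.03, 0.03, 0.03]})

```text
time: 2.03
ee_pos: [0.4741, 0.2359, 0.058]
tcp_rot: [179.9, 0.1, 156.8]
wrist_force: [-0.4, 0.4, -1.4]
opening: 0.0513
grasp_force: 0.0
```

nudge_tcp(steps={"sx":[0, 0, 0, 0, 0], "sy":[0, 0, 0, 0, 0], "sz":[0, 0, 0, 0, 0], "yaw":[0, 0, 0, 0, 0], "finger_gap":[0.03, 0.03, 0.03, 0.03, 0.03]})

```text
time: 2.45
ee_pos: [0.4738, 0.2356, 0.0574]
tcp_rot: [179.9, 0.1, 156.7]
wrist_force: [-0.7, 0.1, 7.0]
opening: 0.0334
grasp_force: 39.7
```

```bash
python3 -c "
from workcell import bot
print(bot.get_obs())"
```

```text
{'time': 2.45, 'q': array([ 2.64278769e+01,  2.98793460e+00, -1.40826678e+01,  7.28270195e+01,
        1.51736135e-02,  4.96819304e+01]), 'qd': array([ 0.03316744, -0.07286539,  0.05049181, -0.07180993,  0.09297257,
        0.01298965]), 'joint_efforts': array([-4.40015076e-01, -4.59927678e+01,  4.31882679e+01, -4.15806603e-01,
       -2.27765171e-01, -1.57411303e-02]), 'ee_pos': array([0.47383071, 0.23557592, 0.05744543]), 'tcp_rot': array([1.79912123e+02, 5.46724148e-02, 1.56745918e+02]), 'wrist_force': array([-0.67822449,  0.06671634,  7.01010223]), 'torque': array([ 0.07729885,  0.26490755, -0.0327863 ]), 'grasp_force': 39.71288546919823, 'opening': 0.033362598216709435}
```

Run:
```python
from h import *
from workcell import bot
cv2.imwrite("pics/w3.png",bot.camera("wrist"))
```

```text
(no output)
```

View pics/w3.png

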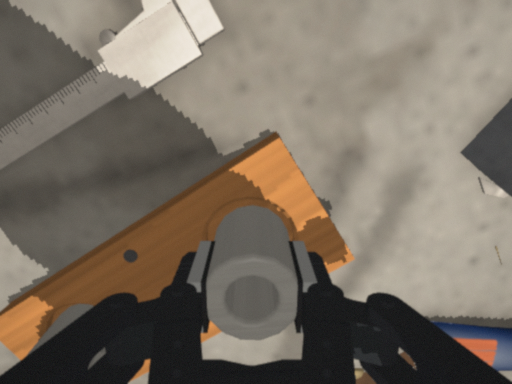

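The tube (ring at (252,295)) sits centred between both pads (200 and 300). Lifting 60 mm to weigh it.

Create weigh.py:
```python
from h import *
from workcell import bot
f=[]
for _ in range(4): o=bot.get_obs();f.append(o['wrist_force']);bot.camera("wrist")
print(o['ee_pos'],o['tcp_rot'],np.round(f,2).tolist(),o['torque'],o['joint_efforts'][:4],o['opening'],o['grasp_force'])
```

```text
(no output)
```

nudge_tcp(steps={"sx":[0, 0, 0, 0, 0], "sy":[0, 0, 0, 0, 0], "sz":[-0.24, -0.8, -1.4, -2, -2.4], "yaw":[0, 0, 0, 0, 0], "finger_gap":[0.03, 0.03, 0.03, 0.03, 0.03]}, grip_n=60)

```text
time: 2.92
ee_pos: [0.4736, 0.2353, 0.1179]
tcp_rot: [180.0, 0.0, 156.7]
wrist_force: [0.1, -0.3, -1.3]
opening: 0.0327
grasp_force: 59.6
```

nudge_tcp(steps={"sx":[0, 0, 0, 0, 0], "sy":[0, 0, 0, 0, 0], "sz":[0, 0, 0, 0, 0], "yaw":[0, 0, 0, 0, 0], "finger_gap":[0.03, 0.03, 0.03, 0.03, 0.03]})

```text
time: 3.33
ee_pos: [0.4729, 0.2351, 0.1153]
tcp_rot: [-179.9, -0.1, 156.7]
wrist_force: [-0.2, -1.1, -1.2]
opening: 0.0329
grasp_force: 59.6
```

```bash
python3 weigh.py
```

```text
[0.47315222 0.23517501 0.1158521 ] [-1.79970140e+02 -2.35490946e-02  1.56752576e+02] [[-0.2, -1.11, -1.22], [-0.14, 0.72, -1.03], [-0.05, -0.69, -1.44], [0.51, -0.14, -0.98]] [-0.00762681 -0.0184247   0.02381607] [-3.09846895e-03 -4.92357481e+01  4.73698425e+01  8.79036728e-03] 0.03313315690176084 59.642722606658936
```

Mean about -1.2 N, so this one is light (steel would read -3.6 N or more). A few more samples, then lower it back.

```bash
python3 weigh.py; python3 weigh.py
```

```text
[0.47326713 0.23526342 0.11621413] [-1.79995813e+02 -4.36037071e-03  1.56751674e+02] [[-0.2, -0.38, -0.51], [-0.55, -0.18, -2.14], [1.03, -0.79, -0.51], [0.46, 0.04, -1.66]] [-0.06906759 -0.0026077   0.0703035 ] [ 2.41501402e-05 -4.92363095e+01  4.74147928e+01  3.60109349e-03] 0.03319618896096426 59.64304346591234
[0.47332767 0.23527183 0.11631611] [1.79997555e+02 4.35616586e-03 1.56750278e+02] [[-0.67, 0.2, -1.01], [-0.86, -0.56, -1.19], [-0.26, -0.04, -0.98], [-0.84, -0.46, -1.19]] [-0.02102159  0.02348559 -0.00705126] [ 2.40851085e-03 -4.92780340e+01  4.74617136e+01  1.88768012e-03] 0.03305259670109291 59.64292947202921
```

nudge_tcp(steps={"sx":[0, 0, 0, 0, 0], "sy":[0, 0, 0, 0, 0], "sz":[0.6, 1.2, 1.68, 2, 2.16], "yaw":[0, 0, 0, 0, 0], "finger_gap":[0.03, 0.03, 0.03, 0.03, 0.03]})

```text
time: 4.35
ee_pos: [0.4728, 0.235, 0.0609]
tcp_rot: [-179.9, -0.1, 156.7]
wrist_force: [0.1, -0.1, -1.4]
opening: 0.0331
grasp_force: 59.7
```

nudge_tcp(steps={"sx":[0, 0, 0, 0, 0], "sy":[0, 0, 0, 0, 0], "sz":[0.04, 0.08, 0.16, 0.2, 0.2], "yaw":[0, 0, 0, 0, 0], "finger_gap":[0.03, 0.03, 0.03, 0.03, 0.03]})

```text
time: 4.77
ee_pos: [0.4735, 0.2354, 0.0576]
tcp_rot: [180.0, 0.0, 156.7]
wrist_force: [-0.5, 0.2, -0.7]
opening: 0.0333
grasp_force: 59.8
```

```bash
python3 weigh.py
```

```text
[0.47346311 0.23533602 0.05759216] [1.79978043e+02 1.75732049e-02 1.56747588e+02] [[-0.5, 0.22, -0.66], [-0.09, -0.23, -1.37], [0.11, 0.73, -1.03], [-0.35, -0.24, -1.75]] [-0.02853546  0.00977116 -0.03921025] [-8.39914195e-03 -4.93929076e+01  4.60458684e+01  1.64748228e-02] 0.03329269524107773 59.79481291025877
```

To row units: 0.002 m is 0.08, 0.001 m is 0.04.

nudge_tcp(steps={"sx":[0, 0, 0, 0], "sy":[0, 0, 0, 0], "sz":[0.04, 0.04, 0.08, 0.08], "yaw":[0, 0, 0, 0], "finger_gap":[0.03, 0.03, 0.03, 0.03]})

```text
time: 5.3
ee_pos: [0.4736, 0.2354, 0.0575]
tcp_rot: [179.9, 0.1, 156.7]
wrist_force: [-6.5, -4.3, 17.0]
opening: 0.0332
grasp_force: 61.5
```

```bash
python3 weigh.py
```

```text
[0.47355685 0.23534476 0.05751145] [1.79929576e+02 6.55092652e-02 1.56748141e+02] [[-6.45, -4.33, 17.02], [-7.03, -2.46, 15.99], [-6.27, -3.56, 16.56], [-6.93, -3.51, 16.37]] [-0.73314584  1.40372886  0.0181539 ] [  0.0467265  -41.25493169  41.45603657  -3.18829201] 0.03304358609971154 61.50927297770977
```

Contact at the same TCP height as the grasp, so it is on the floor. Easing 1 mm, opening, then rising and checking.

To row units: -0.001 m is -0.04.

nudge_tcp(steps={"sx":[0, 0, 0, 0, 0], "sy":[0, 0, 0, 0, 0], "sz":[-0.04, -0.04, -0.04, -0.04, -0.04], "yaw":[0, 0, 0, 0, 0], "finger_gap":[0.03, 0.045, 0.06, 0.085, 0.085]}, grip_n=20)

```text
time: 5.92
ee_pos: [0.4732, 0.2352, 0.0561]
tcp_rot: [-180.0, -0.0, 156.8]
wrist_force: [0.0, -0.1, -0.2]
opening: 0.0791
grasp_force: 0.0
```

nudge_tcp(steps={"sx":[0, 0, 0, 0, 0], "sy":[0, 0, 0, 0, 0], "sz":[0, 0, 0, 0, 0], "yaw":[0, 0, 0, 0, 0], "finger_gap":[0.085, 0.085, 0.085, 0.085, 0.085]})

```text
time: 6.33
ee_pos: [0.4733, 0.2352, 0.0562]
tcp_rot: [-180.0, -0.0, 156.7]
wrist_force: [0.0, -1.2, -0.5]
opening: 0.0848
grasp_force: 0.0
```

nudge_tcp(steps={"sx":[0, 0, 0, 0, 0], "sy":[0, 0, 0, 0, 0], "sz":[-0.8, -2, -3.6, -5, -6.4], "yaw":[0, 0, 0, 0, 0], "finger_gap":[0.085, 0.085, 0.085, 0.085, 0.085]})

```text
time: 6.75
ee_pos: [0.4731, 0.2351, 0.2182]
tcp_rot: [180.0, 0.0, 156.8]
wrist_force: [0.8, 0.5, -0.1]
opening: 0.0852
grasp_force: 0.0
```

nudge_tcp(steps={"sx":[0, 0, 0], "sy":[0, 0, 0], "sz":[0, 0, 0], "yaw":[0, 0, 0], "finger_gap":[0.085, 0.085, 0.085]})

```text
time: 7.0
ee_pos: [0.4733, 0.2352, 0.2158]
tcp_rot: [-180.0, -0.0, 156.8]
wrist_force: [0.1, 0.4, -0.4]
opening: 0.085
grasp_force: 0.0
```

```bash
python3 weigh.py
```

Run:
```python
from h import *
from workcell import bot
im=bot.camera("wrist");cv2.imwrite("pics/w4.png",cv2.resize(im[130:275,105:315],None,fx=3.8,fy=3.8,interpolation=cv2.INTER_CUBIC))
t=bot.camera("top");T=bot.camera_info("top")
g=(t.min(2)>150).astype(np.uint8)*255
for roi in [(117,210,145,245),(166,205,196,240)]:
    for c in blobs(g,roi,40):e=cv2.fitEllipse(c);print(e,plane(T,e[0],.067))
```

```text
[0.47283248 0.2350141  0.21474813] [-1.79891261e+02 -9.15574223e-02  1.56747583e+02] [[0.13, 0.37, -0.41], [0.69, -0.48, -0.63], [0.59, -0.47, -0.92], [0.74, -1.01, -0.57]] [ 0.05356281 -0.00089528  0.01183805] [-1.13602247e-03 -4.89940488e+01  4.73706758e+01  1.45832621e-02] 0.08486601070829271 0.0
((179.7239532470703, 219.53257751464844), (14.231400489807129, 14.75959300994873), 122.38927459716797) [0.48978873 0.12906231 0.067     ]
```

View pics/w4.png

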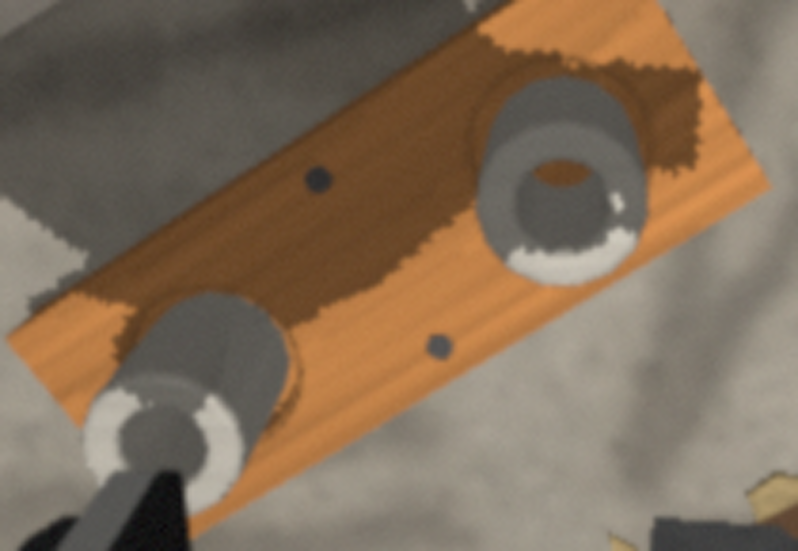

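The left bushing is upright and seated as before (crop (562,204)). Moving to the right one.

To row units: -0.091 m is -3.64, -0.061 m is -2.44.

nudge_tcp(steps={"sx":[-0.76, -1.52, -2.28, -2.28, -2.28], "sy":[-1.2, -2.44, -3.64, -3.64, -3.64], "sz":[0, 0, 0, 0, 0], "yaw":[0, 0, 0, 0, 0], "finger_gap":[0.085, 0.085, 0.085, 0.085, 0.085]}, grip_n=60)

```text
time: 7.72
ee_pos: [0.4899, 0.1276, 0.2161]
tcp_rot: [-180.0, -0.0, 156.6]
wrist_force: [-0.4, 0.7, -0.1]
opening: 0.085
grasp_force: 0.0
```

nudge_tcp(steps={"sx":[0, 0, 0, 0, 0], "sy":[0, 0, 0, 0, 0], "sz":[1.6, 3.2, 4.6, 5.8, 6.28], "yaw":[0, 0, 0, 0, 0], "finger_gap":[0.085, 0.085, 0.085, 0.085, 0.085]})

```text
time: 8.13
ee_pos: [0.4873, 0.1295, 0.0547]
tcp_rot: [-179.8, -0.3, 156.8]
wrist_force: [-0.4, 0.5, -0.7]
opening: 0.0848
grasp_force: 0.0
```

nudge_tcp(steps={"sx":[0, 0, 0, 0, 0], "sy":[0, 0, 0, 0, 0], "sz":[0, 0, 0, 0, 0], "yaw":[0, 0, 0, 0, 0], "finger_gap":[0.085, 0.085, 0.03, 0.03, 0.03]})

```text
time: 8.55
ee_pos: [0.4907, 0.1295, 0.0611]
tcp_rot: [179.9, 0.1, 156.8]
wrist_force: [-0.6, 0.7, -1.2]
opening: 0.051
grasp_force: 0.0
```

nudge_tcp(steps={"sx":[0, 0, 0, 0, 0], "sy":[0, 0, 0, 0, 0], "sz":[0, 0, 0, 0, 0], "yaw":[0, 0, 0, 0, 0], "finger_gap":[0.03, 0.03, 0.03, 0.03, 0.03]})

```text
time: 8.97
ee_pos: [0.4904, 0.1293, 0.0606]
tcp_rot: [179.9, 0.1, 156.7]
wrist_force: [-1.5, -0.6, 5.8]
opening: 0.0335
grasp_force: 59.5
```

```bash
python3 weigh.py
```

```text
[0.49040426 0.12927268 0.06065761] [1.79924270e+02 8.89390198e-02 1.56737715e+02] [[-1.49, -0.58, 5.81], [-1.43, -0.79, 7.25], [-1.72, -0.84, 5.82], [-1.25, -0.2, 6.55]] [-0.06085047  0.16661072 -0.0112212 ] [  0.05654961 -42.77640939  43.38971257  -0.49871994] 0.03372990305781522 59.47625868022442
```

nudge_tcp(steps={"sx":[0, 0, 0, 0, 0], "sy":[0, 0, 0, 0, 0], "sz":[-0.24, -0.8, -1.6, -2.4, -2.72], "yaw":[0, 0, 0, 0, 0], "finger_gap":[0.03, 0.03, 0.03, 0.03, 0.03]}, grip_n=70)

```text
time: 9.58
ee_pos: [0.4904, 0.1293, 0.1299]
tcp_rot: [179.9, 0.1, 156.7]
wrist_force: [0.1, 0.1, -4.4]
opening: 0.0333
grasp_force: 70.2
```

nudge_tcp(steps={"sx":[0, 0, 0, 0, 0], "sy":[0, 0, 0, 0, 0], "sz":[0, 0, 0, 0, 0], "yaw":[0, 0, 0, 0, 0], "finger_gap":[0.03, 0.03, 0.03, 0.03, 0.03]})

```text
time: 10.0
ee_pos: [0.4893, 0.129, 0.1261]
tcp_rot: [-179.9, -0.1, 156.7]
wrist_force: [-0.4, -0.1, -3.8]
opening: 0.0335
grasp_force: 70.1
```

```bash
python3 weigh.py
```

```text
[0.48954886 0.12909982 0.12678923] [-1.79969607e+02 -3.58347714e-02  1.56748585e+02] [[-0.38, -0.07, -3.79], [0.7, 0.32, -4.1], [-0.01, -0.58, -3.88], [0.93, 1.09, -3.96]] [-0.0234852   0.03340616  0.01381019] [ 3.70428006e-04 -4.71411145e+01  4.88381410e+01  1.38415518e-02] 0.033463828833537025 70.11872492730618
```

Here it reads -3.9 N, so this is the heavy one. Carrying it over the block.

To row units: -0.13 m is -5.2, -0.104 m is -4.16.

nudge_tcp(steps={"sx":[-0.32, -0.68, -1, -1.36, -1.68], "sy":[-1.04, -2.08, -3.12, -4.16, -5.2], "sz":[0, 0, 0, 0, 0], "yaw":[0, 0, 0, 0, 0], "finger_gap":[0.03, 0.03, 0.03, 0.03, 0.03]})

```text
time: 10.62
ee_pos: [0.4768, -0.008, 0.1273]
tcp_rot: [180.0, 0.0, 156.8]
wrist_force: [0.6, -0.1, -3.5]
opening: 0.033
grasp_force: 70.6
```

nudge_tcp(steps={"sx":[-0.32, -0.68, -1, -1.36, -1.64], "sy":[-1.04, -2.08, -3.12, -4.16, -5.12], "sz":[0, 0, 0, 0, 0], "yaw":[0, 0, 0, 0, 0], "finger_gap":[0.03, 0.03, 0.03, 0.03, 0.03]})

```text
time: 11.03
ee_pos: [0.4639, -0.1422, 0.1273]
tcp_rot: [-180.0, 0.0, 156.7]
wrist_force: [0.6, 0.6, -4.7]
opening: 0.0334
grasp_force: 70.6
```

nudge_tcp(steps={"sx":[0, 0, 0, 0, 0], "sy":[0, 0, 0, 0, 0], "sz":[0, 0, 0, 0, 0], "yaw":[0, 0, 0, 0, 0], "finger_gap":[0.03, 0.03, 0.03, 0.03, 0.03]})

```text
time: 11.45
ee_pos: [0.4643, -0.1398, 0.1273]
tcp_rot: [180.0, -0.0, 156.8]
wrist_force: [0.4, 0.2, -3.8]
opening: 0.0336
grasp_force: 70.9
```

```bash
python3 weigh.py
```

Run:
```python
from h import *
from workcell import bot
s=bot.camera("scene");t=bot.camera("top")
im=np.zeros((400,800,3),np.uint8);im[:,:400]=cv2.resize(s[130:270,150:290],(400,400));im[:,400:]=cv2.resize(t[150:290,190:330],(400,400));cv2.imwrite("pics/f.png",im)
```

```text
[ 0.46429761 -0.14007432  0.1273006 ] [1.79999585e+02 3.20898594e-03 1.56810692e+02] [[0.36, 0.22, -3.79], [-1.17, 1.04, -4.33], [-0.06, 0.71, -4.15], [-0.06, -1.03, -3.06]] [ 0.01250827  0.02254752 -0.02545379] [-1.65955588e-02 -4.38740945e+01  4.89833522e+01  7.51421292e-03] 0.03337782552750717 70.86660213768482
```

View pics/f.png

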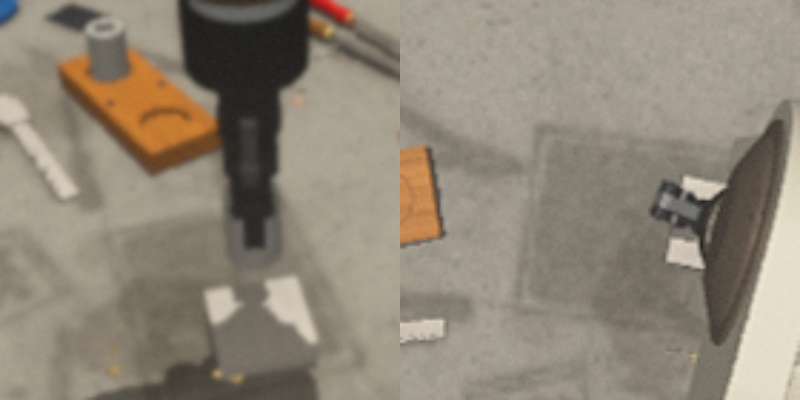

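The picture shows the bushing held upright above the block (crop (255,240) over (262,320)), and the light bushing standing in its left nest at (107,50). Handing in.

```bash
python3 -c "
from workcell import bot
print(bot.job_done())"
```

```text
the job is handed in; nothing more can be done
None
```

I handed the job in (the hand-in gave no verdict): the lighter bushing (about 1.2 N on the wrist) stands in the left nest, and the heavier one (about 3.9 N) is held still and upright about 6 cm above the middle of the block.

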